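Return four hand tools to their foam inserts

ROBOT

A 6-joint arm with a two-finger parallel gripper is mounted at the origin on a cart in front of the work surface, level with it; the furniture and walls round the work are solid. World frame = base frame: x ahead of the robot, y to its left, z up, the work surface at z = 0. Lengths are in m, angles in rad, forces in N, time in s.
With the tool pointing down it reaches from about 0.325 to 0.85 m from the base axis. Payload 4.4 kg.
Tool frame: the origin (TCP) lies on the centre line of the jaws, within the pads' length; the fingertips stand 14 mm ahead of it and the grasp point (between the pads) lies 5 mm behind it (tcp_to_tips is the distance from the TCP to the fingertips, in m); z points along the fingers, y is the line along which they close (so a half turn about z gives the same grasp; the last joint's range is limited). The gripper opens to 94 mm and grips with 3 to 60 N. Pads are 16 mm wide; open, the fingers measure 119 mm over their backs; the gripper's body (75 mm by 177 mm) begins 78 mm behind the grasp point.
Start: joints at [1.135, 0.207, 1.542, -0, 1.393, -0.15], TCP at [0.162, 0.552, 0.219] pointing down, gripper open.
Joint ranges: [-2.73, 2.73], [-0.86, 2.22], [0.23, 2.46], [-1.11, 4.25], [0.08, 2.63], [-2.82, 2.82]. Speed limits (rad/s): [2.79, 2.79, 3.14, 3.14, 3.14, 3.14].

INTERFACE

Orientations are given as a unit quaternion [x, y, z, w].
In Python, from bench import observe, get_image, close_job, outline_of, pinpoint, tcp_to_tips gives the robot as it stands.
- The arm moves only by the shell command python3 -m jog 'ROWS' [FORCE]. ROWS is JSON, one flat list of numbers, 7 for each row, row after row: the shift along the tool's x, y, z in cm, then the turn, a rotation vector about the tool's x, y, z in degrees, then the closure, from -1 (fully open) to 1 (shut), so that 0 is half open. A call has 1 to 5 rows; each row shifts and turns the commanded pose from where the row before left it, along the tool's axes as they then stand; what a row does not reach is not made up. A row lasts 1/12 s, in which the tool goes at most 41.7 mm and 7.16 degrees, less where a joint would pass 70% of its speed; a pose out of reach is approached as far as the arm can. A call is refused whole if a number of a shift passes 4.17 or a number of a turn 7.16, either way. A call with a gripper value outside its range is refused whole. The fingers move at their own pace and stop on an object; FORCE is the grip in N (left out, the last holds). Time passes only in rows, so rows that do not move let the fingers close. It gives the time, the measured TCP pose, the force, the opening and the grip force at its end, in the units of the state.
- observe(): the state, without advancing time (a new reading comes with each control period).
- get_image(name): name is "side" or "top"; returns a dict with "pixels" (384x512x3 uint8, red, green, blue), "fx", "fy", "cx", "cy" (pixels), "rvec" (rotation vector, rad) and "tvec" (3), from world to camera coordinates, as OpenCV has them. Camera axes: x right, y down, z forward; pixel columns grow to the right and rows downward; lengths in m; the calibration is good to about 2 mm. A picture is of the moment at which its call begins. There is no depth.
- close_job(): hands the job in; it is judged then, once.
Trained networks look in a picture, given as the dict that the camera call returned (one of the last four; its "shot" number tells which), for a name from the list of things; names that differ only in an ending like _2 or _b are one class to them, and where a whole thing is asked for, a point or a joint stands for the part that bears it (a point fixed in the world has none). Each returns a list of dicts, best first, with "conf" (0 to 1); they miss things now and then, are a little off and sometimes report something else, mostly with a low value. They report only what shows in the picture. A call takes as long as a camera call.
- outline_of(label, picture): "pixels" (384x512 bool, what is visible of it) and "box" ([left, top, right, bottom] in pixels, round what is visible of it).
- pinpoint(label, picture): "at" ([column, row] in pixels: a listed point, or the origin of a listed thing).
The state is a dict: "time": time; "joint_positions": joint angles; "qvel": joint speeds; "joint_torque": joint torques, N m; "eef_pos": TCP position; "eef_rot": TCP orientation; "wrist_force": force on the tool from outside, world axes, zero at the start; "ft_torque": the same for the moment, N m; "opening": finger opening in m; "gripper_force": force on a finger pad.
Only numpy, scipy, OpenCV 4.12 (cv2) and the standard library are available. Lean on these libraries where they do the work, as an engineer would, in place of code of your own. Each camera call takes 0.05 s, during which the arm holds its last target. There are 200 camera calls.

TASK

Put the tools lying on the open middle of the bench away for the end-of-shift tool check: the block plane, the pliers, the short yellow-handled screwdriver and the cork sanding block go back into the four foam inserts, each lying flat on the bottom of the cut-out that has its own outline. Leave the long red-handled screwdriver and the tape measure where they lie; the tools behind the vice belong to another set.

Things in the scene. Friction and masses are not known exactly. Their poses are not given: they have to be found in the camera images.
- plane_centre (a point): Grey iron block plane, 48 wide x 160 long x 64 mm high, 0.4 to 0.9 kg, standing on its flat sole. Point: centre of the tool, 32 mm above its underside. y along its length (front knob at -y), z up. Its straight side wings are 48 mm apart over the outside, up to 40 mm high: grip across them (along x).
- pliers_centre (a point): Pliers, blue handles, grey head, lying flat, 52 wide x 176 long x 14 mm thick. Point: middle of their length on the centre line, 7 mm above the underside. y along the length: grey jaws at -y (head about 20 mm wide, y -88 to -32 mm), blue handles at +y (spreading to 52 mm over the outside from y = 27 mm on). At the point the handles are 36 mm wide together: grip across them there (along x).
- short_screwdriver_grip (a point): Short slotted screwdriver with a fluted YELLOW handle, lying, 199 mm long, handle 28 mm thick. Point: on the handle's axis, 15 mm above the bench as it lies. y along the tool (0.12 rad down towards the butt as it lies; it may be rolled about y): the handle reaches 65 mm from the point to +y (butt), 40 mm to -y, then the thin steel shank to 135 mm at -y. Grip across the handle at the point.
- sanding_centre (a point): Light-brown cork sanding block, 63 wide x 109 long x 34 mm high. Point: its centre, 17 mm above the underside. y along its length, z up. Grip across the 63 mm width (along x), on its upper half: 18 mm of it stand clear above the foam when seated, and the next insert is close.
- plane_insert: Fixed foam insert, 92 wide (x) x 200 long (y) x 24 mm thick, black on red, with a long rectangular cut-out 62 x 175 mm for the block plane, its red floor 8 mm above the bench. Origin: middle of the insert, at bench height; z up. A finger cut (y -24 to 24 mm), as deep, runs across to both long edges. The plane may point either way; seated, its point is 40 mm above the bench over the origin.
- pliers_insert: Fixed foam insert, 92 wide (x) x 216 long (y) x 24 mm thick, black on red, with a pliers-shaped cut-out 193 mm long: 36 mm wide for the jaws at -y, 66 mm for the handles at +y with an 8 mm foam rib between them (y 54 to 96), its red floor 8 mm above the bench. Origin: middle of the insert, at bench height; z up. A finger cut (y -26 to 22 mm), as deep, runs across to both long edges. Fits only with jaws to -y; seated, the pliers' point is 15 mm above the bench over the origin.
- screwdriver_insert: Fixed foam insert, 92 wide (x) x 236 long (y) x 24 mm thick, black on red, with a screwdriver-shaped cut-out: 22 mm wide for the shank at -y (from y -109), 42 mm for the handle (y -12 to 109), its red floor 8 mm above the bench. Origin: middle of the insert, at bench height; z up. A finger cut (y 11 to 59 mm), as deep, runs across to both long edges. Fits one way only, blade to -y; seated, the grip point is at y +35, 23 mm above the bench.
- sanding_insert: Fixed foam insert, 92 wide (x) x 144 long (y) x 24 mm thick, black on red, with a short wide rectangular cut-out 75 x 125 mm for the sanding block, its red floor 8 mm above the bench. Origin: middle of the insert, at bench height; z up. A finger cut (y -24 to 24 mm), as deep, runs across to both long edges. The block may point either way; seated, its point is 25 mm above the bench over the origin.
- long_screwdriver_centre (a point): Long slotted screwdriver with a fluted RED handle, 229 mm long: a bystander, it has no insert and stays where it is. Point: mid-length, 15 mm up. y along the tool, butt at +y.
- tape_centre (a point): Yellow and black tape measure, 74 x 76 x 36 mm: a bystander, stays where it is. Point: its centre, 18 mm up.

How it is judged:
At the end, for the whole second after the job is handed in: Each tool lies let go in its own insert: its point within 10 mm across (x), 14 mm along (y) and 5 mm in height of its seated place, its length within 0.2 rad of the insert's (screwdriver 0.25, its axis slopes by 0.12); plane, pliers and block flat within 0.2 rad (x of plane_centre in the frame of plane_insert between -0.01 and 0.01 m and y of plane_centre in the frame of plane_insert between -0.014 and 0.014 m and z of plane_centre in the frame of plane_insert between 0.035 and 0.045 m and angle between the y axis of plane_centre and the y axis of plane_insert, either way round below 0.2 rad and angle between each of plane_centre, pliers_centre, sanding_centre's own z axis and vertical below 0.2 rad and x of pliers_centre in the frame of pliers_insert between -0.01 and 0.01 m and y of pliers_centre in the frame of pliers_insert between -0.014 and 0.014 m and z of pliers_centre in the frame of pliers_insert between 0.01 and 0.02 m and angle between the y axis of pliers_centre and the y axis of pliers_insert, either way round below 0.2 rad and x of short_screwdriver_grip in the frame of screwdriver_insert between -0.01 and 0.01 m and y of short_screwdriver_grip in the frame of screwdriver_insert between 0.021 and 0.049 m and z of short_screwdriver_grip in the frame of screwdriver_insert between 0.0185 and 0.0285 m and angle between the y axis of short_screwdriver_grip and the y axis of screwdriver_insert, either way round below 0.25 rad and x of sanding_centre in the frame of sanding_insert between -0.01 and 0.01 m and y of sanding_centre in the frame of sanding_insert between -0.014 and 0.014 m and z of sanding_centre in the frame of sanding_insert between 0.02 and 0.03 m and angle between the y axis of sanding_centre and the y axis of sanding_insert, either way round below 0.2 rad); the robot touches nothing.
It fails at once if the long red screwdriver is moved more than 25 mm (distance of long_screwdriver_centre from where it was at the start of the episode above 0.025 m).
It fails at once if the tape measure is moved more than 25 mm (distance of tape_centre from where it was at the start of the episode above 0.025 m).
It also fails if it takes over 115 s, if anything falls off the work surface, if the arm or the gripper's body presses on something with over 40 N, if the wrist force passes 120 N, or if a joint passes its speed limit or range.

## Working session

There is one attempt and no reset: what is moved stays moved. The work goes in short steps, Python scripts to look and compute and a shell command to move; the robot and the scene stay as the last step left them, time stands still between calls to the robot, and variables do not carry over. Pictures are saved under pics/ and viewed, at most 14 in all, crops included, and the job is handed in when it is done.

```bash
ls; mkdir -p pics; cat > h.py <<'E'
import numpy as np, cv2
from bench import *
from scipy.spatial.transform import Rotation as R
def ray(p,px,z):
    Rm=cv2.Rodrigues(np.array(p["rvec"],float))[0]; t=np.array(p["tvec"],float).ravel()
    d=Rm.T@np.array([(px[0]-p["cx"])/p["fx"],(px[1]-p["cy"])/p["fy"],1]); c=-Rm.T@t
    return c+d*(z-c[2])/d[2]
def proj(p,X):
    Rm=cv2.Rodrigues(np.array(p["rvec"],float))[0]; q=Rm@np.array(X)+np.array(p["tvec"],float).ravel()
    return np.array([p["fx"]*q[0]/q[2]+p["cx"],p["fy"]*q[1]/q[2]+p["cy"]])
def save(p,n,box=None,s=1):
    im=p["pixels"][:,:,::-1]
    if box: im=im[box[1]:box[3],box[0]:box[2]]
    cv2.imwrite("pics/"+n,cv2.resize(im,None,fx=s,fy=s,interpolation=cv2.INTER_CUBIC))
H={"plane_centre":.032,"pliers_centre":.007,"short_screwdriver_grip":.015,"sanding_centre":.017,"plane_insert":.0,"pliers_insert":.0,"screwdriver_insert":.0,"sanding_insert":.0,"long_screwdriver_centre":.015,"tape_centre":.018}
def measure(p,names,k=2):
    for n in names:
        pp=pinpoint(n,p); oo=outline_of(n,p)
        for a in pp[:k]: print(n,"pt",np.round(a["at"]),round(a["conf"],2),np.round(ray(p,a["at"],H[n]),3))
        for o in oo[:k]:
            ys,xs=np.nonzero(o["pixels"]); zt=H[n] if 'insert' not in n else .024
            W=np.array([ray(p,(x,y),zt)[:2] for x,y in zip(xs,ys)],np.float32)
            (c,s,an)=cv2.minAreaRect(W); b=cv2.boxPoints((c,s,an)); e=[b[1]-b[0],b[2]-b[1]]; e=max(e,key=np.linalg.norm)
            print("   outl",o["box"],round(o["conf"],2),"c",np.round(c,3),"size",np.round(s,3),"long-axis deg",round(np.degrees(np.arctan2(e[1],e[0])),1))
E
python3 - <<'E'
from h import *
s=observe();print(s["eef_pos"],s["eef_rot"],s["opening"],s["time"])
p=get_image("top");q=get_image("side");save(p,"t0.png",None,1.5);save(q,"s0.png",None,1.5)
for P in(p,q):
    Rm=cv2.Rodrigues(np.array(P["rvec"],float))[0];print("cam",-Rm.T@np.array(P["tvec"],float).ravel(),Rm[2])
measure(p,H)
E
```

```text
pics
[0.16179749 0.55099063 0.21834634] [ 1.42416189e-01  9.89806273e-01 -1.03680865e-03 -3.08461708e-04] 0.09411070567034129 0.0
cam [0.345668   0.0045297  1.41152608] [ 0.16129371 -0.00742433 -0.98687852]
cam [0.84737963 0.74938902 0.8012673 ] [-0.27987845 -0.67690551 -0.6807841 ]
plane_centre pt [118. 223.] 0.84 [0.468 0.415 0.032]
plane_centre pt [316. 244.] 0.39 [ 0.387 -0.203  0.032]
   outl [106.4, 196.4, 131.9, 247.8] 0.91 c [0.473 0.407] size [0.061 0.159] long-axis deg -5.9
pliers_centre pt [246. 149.] 0.78 [0.704 0.01  0.007]
   outl [243.5, 128.7, 255.8, 177.8] 0.67 c [0.687 0.002] size [0.164 0.043] long-axis deg 1.6
short_screwdriver_grip pt [220. 162.] 0.76 [0.659 0.097 0.015]
   outl [212.7, 146.4, 222.7, 184.4] 0.73 c [0.653 0.102] size [0.117 0.023] long-axis deg 2.2
sanding_centre pt [290. 151.] 0.9 [ 0.693 -0.133  0.017]
   outl [281.5, 130.4, 299.7, 165.1] 0.8 c [ 0.703 -0.13 ] size [0.063 0.112] long-axis deg -7.3
plane_insert pt [162. 220.] 0.61 [0.478 0.287 0.   ]
pliers_insert pt [195. 219.] 0.77 [0.478 0.18  0.   ]
   outl [175.0, 187.9, 210.1, 256.1] 0.96 c [0.472 0.182] size [0.095 0.212] long-axis deg -1.2
screwdriver_insert pt [257. 217.] 0.77 [ 0.479 -0.02   0.   ]
   outl [242.4, 179.3, 278.6, 255.5] 0.67 c [ 0.476 -0.029] size [0.236 0.092] long-axis deg 1.7
   outl [278.0, 130.7, 299.5, 168.1] 0.39 c [ 0.7   -0.127] size [0.067 0.117] long-axis deg -7.1
sanding_insert pt [228. 219.] 0.64 [0.476 0.073 0.   ]
long_screwdriver_centre pt [317. 242.] 0.55 [ 0.396 -0.208  0.015]
   outl [279.4, 238.1, 352.2, 249.2] 0.8 c [ 0.398 -0.209] size [0.028 0.229] long-axis deg -86.9
tape_centre pt [379. 240.] 0.83 [ 0.396 -0.406  0.018]
   outl [365.9, 225.9, 395.7, 252.6] 0.86 c [ 0.396 -0.406] size [0.074 0.08 ] long-axis deg -80.2
```

View pics/t0.png

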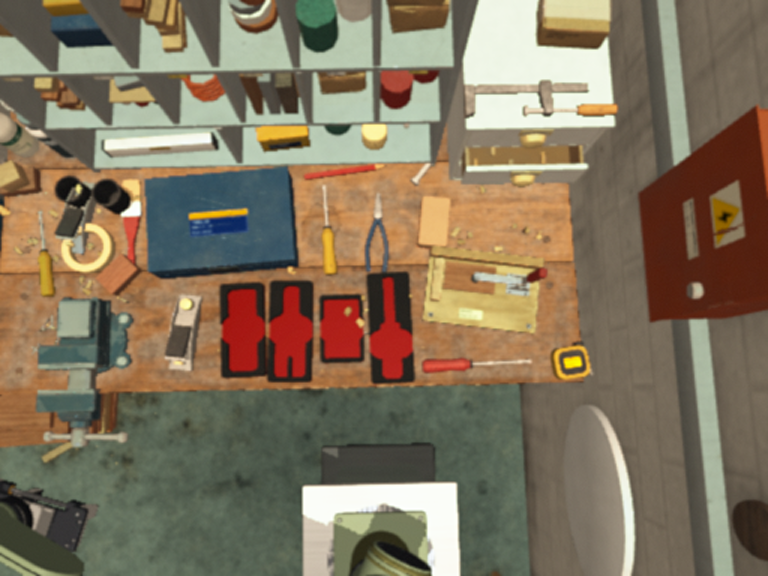

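View pics/s0.png

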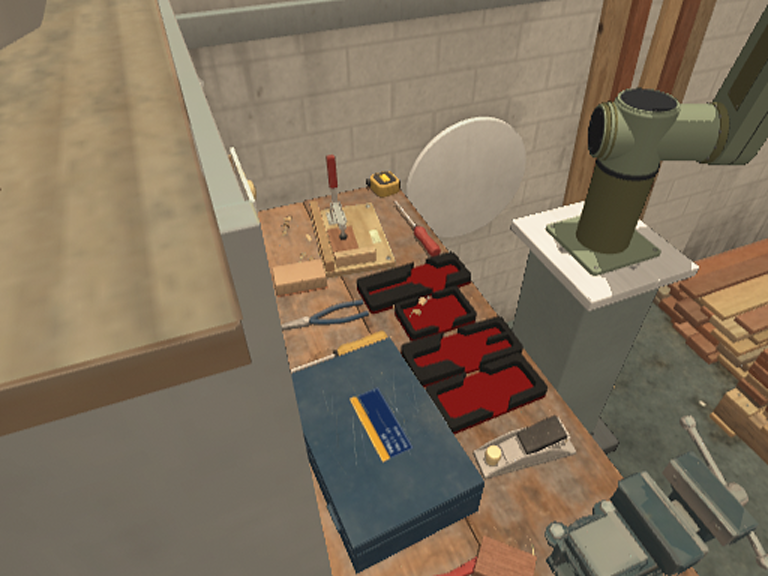

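The top view has x up and y left. The tools already point the same way as their inserts, with jaws and blade towards +x. The blue toolbox corner at about (297,265) is close to the screwdriver at (328,230), so I'll triangulate both.

```bash
cat >> h.py <<'E'
def tri(p,a,q,b):
    P=[]
    for c in (p,q):
        K=np.array([[c["fx"],0,c["cx"]],[0,c["fy"],c["cy"]],[0,0,1]]); P.append(K@np.hstack([cv2.Rodrigues(np.array(c["rvec"],float))[0],np.array(c["tvec"],float).reshape(3,1)]))
    X=cv2.triangulatePoints(P[0],P[1],np.array(a,float).reshape(2,1),np.array(b,float).reshape(2,1)).ravel(); return X[:3]/X[3]
def go(x,y,z,axis_deg):
    """tool y across a tool whose long axis is at axis_deg in world; prints turn about tool z, then shift in turned tool frame (cm)"""
    s=observe(); r=R.from_quat(s["eef_rot"]); M=r.as_matrix()
    cur=np.degrees(np.arctan2(M[1,1],M[0,1])); d=(axis_deg+90-cur+90)%180-90
    r2=r*R.from_rotvec([0,0,-np.radians(d)]); sh=r2.inv().apply(np.array([x,y,z])-s["eef_pos"])*100
    print("at",np.round(s["eef_pos"],3),"tilt",np.round(M[:,2],3),"turn z",round(-d,1),"shift cm",np.round(sh,2),"t",round(s["time"],1),"open",round(s["opening"],3))
E
python3 - <<'E'
from h import *
p=get_image("top");q=get_image("side")
for n in H:
    try:
        a=pinpoint(n,p)[0];b=pinpoint(n,q)[0];X=tri(p,a["at"],q,b["at"])
        print(n,round(a["conf"],2),round(b["conf"],2),np.round(X,3),"err",np.round(proj(p,X)-a["at"],1), "side@H",np.round(ray(q,b["at"],H[n]),3))
    except Exception as e: print(n,e)
for a,b in(((160,275),(483,487)),((297,265),(388,340)),((291,168),(290,372))): print("box",np.round(tri(p,np.array(a)/1.5,q,np.array(b)/1.5),3))
print("vice", np.round(tri(p,np.array((75,320))/1.5,q,np.array((590,530))/1.5),3))
save(p,"t1.png",[100,90,320,270],3.5)
measure(q,[n for n in H if "sc" not in n or "insert" in n or "grip" in n][:8],1)
E
```

```text
plane_centre 0.89 0.67 [0.477 0.407 0.042] err [ 0.6 -0.8] side@H [0.476 0.4   0.032]
pliers_centre 0.84 0.57 [0.687 0.001 0.024] err [-1.   2.1] side@H [ 0.674 -0.008  0.007]
short_screwdriver_grip 0.61 0.72 [0.653 0.093 0.014] err [-0.1  0.2] side@H [0.652 0.095 0.015]
sanding_centre 0.92 0.7 [ 0.701 -0.129  0.013] err [-0.6  1.6] side@H [ 0.695 -0.12   0.017]
plane_insert list index out of range
pliers_insert 0.57 0.73 [ 0.468  0.187 -0.009] err [-0.1  0.1] side@H [0.472 0.193 0.   ]
screwdriver_insert 0.8 0.87 [ 0.476 -0.013  0.001] err [ 0.3 -0.5] side@H [ 0.478 -0.015 -0.   ]
sanding_insert 0.57 0.94 [0.478 0.078 0.001] err [ 0.2 -0.4] side@H [0.479 0.076 0.   ]
long_screwdriver_centre 0.61 0.74 [0.513 0.284 0.399] err [ 10.1 -29.7] side@H [ 0.39  -0.226  0.015]
tape_centre 0.75 0.53 [ 0.398 -0.405  0.028] err [-0.3  0.7] side@H [ 0.389 -0.418  0.018]
box [0.587 0.451 0.057]
box [0.604 0.159 0.076]
box [0.797 0.172 0.099]
vice [0.499 0.585 0.123]
plane_centre pt [348. 294.] 0.67 [0.476 0.4   0.032]
   outl [313.3, 275.2, 383.2, 317.8] 0.78 c [0.48 0.41] size [0.073 0.168] long-
[... 333 characters left out ...]
_centre pt [201. 187.] 0.7 [ 0.695 -0.12   0.017]
   outl [183.8, 171.7, 216.7, 199.1] 0.82 c [ 0.696 -0.134] size [0.102 0.112] long-axis deg -3.9
   outl [283.2, 235.8, 367.3, 290.4] 0.84 c [0.471 0.287] size [0.199 0.108] long-axis deg 2.7
pliers_insert pt [308. 240.] 0.73 [0.472 0.193 0.   ]
   outl [267.7, 213.2, 346.3, 254.2] 0.6 c [0.469 0.186] size [0.11  0.221] long-axis deg -1.1
screwdriver_insert pt [276. 194.] 0.87 [ 0.478 -0.015 -0.   ]
   outl [189.6, 201.1, 245.8, 222.8] 0.69 c [0.685 0.008] size [0.052 0.167] long-axis deg -3.1
sanding_insert pt [288. 213.] 0.94 [0.479 0.076 0.   ]
   outl [264.6, 191.3, 322.9, 227.0] 0.56 c [0.475 0.08 ] size [0.113 0.154] long-axis deg -0.3
```

View pics/t1.png

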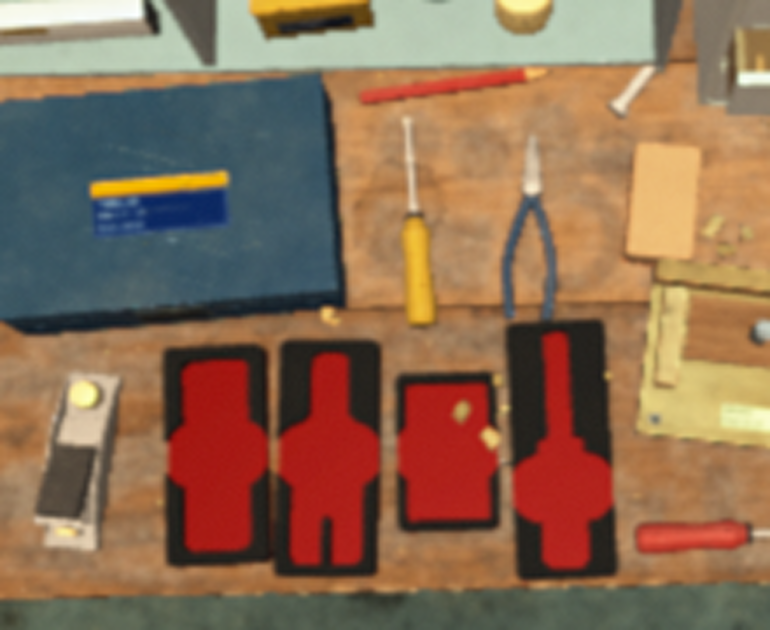

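The crop shows all four inserts and tools clearly. I'll take the insert and tool corners from it by eye.

```bash
python3 - <<'E'
from h import *
p=get_image("top")
C={"plane_ins":([(165,348),(267,346),(270,562),(167,567)],.024),"pliers_ins":([(280,341),(380,343),(377,575),(275,574)],.024),"sand_ins":([(398,376),(495,374),(498,526),(400,529)],.024),"scr_ins":([(507,323),(605,321),(617,575),(518,579)],.024),
"sand":([(637,142),(700,148),(694,260),(627,256)],.034),"planeR":([(119,378),(98,549)],0.0),"planeL":([(70,373),(38,518)],.03),"pliers_ends":([(532,135),(528,318)],.007),"pliers@mid":([(514,228),(548,228)],.01),"scr":([(408,117),(424,325)],.012),"scr handle L/R":([(405,262),(432,262)],.015),"knob":([(85,394)],.06)}
for n,(c,z) in C.items():
    W=np.array([ray(p,(100+u/3.5,90+v/3.5),z)[:2] for u,v in c]); m=W.mean(0)
    if len(c)==4: d=W[0]+W[1]-W[2]-W[3]; print(n,np.round(m,3),"len",round(np.linalg.norm(d)/2,3),"wid",round(np.linalg.norm(W[0]+W[3]-W[1]-W[2])/2,3),"ang",round(np.degrees(np.arctan2(d[1],d[0])),1))
    elif len(c)==2: d=W[0]-W[1]; print(n,W.round(3).tolist(),m.round(3),"len",round(np.linalg.norm(d),3),"ang",round(np.degrees(np.arctan2(d[1],d[0])),1))
    else: print(n,m.round(3))
go(.47,.408,.16,-7)
E
```

```text
plane_ins [0.475 0.28 ] len 0.197 wid 0.093 ang 1.3
pliers_ins [0.471 0.18 ] len 0.211 wid 0.091 ang -1.0
sand_ins [0.474 0.072] len 0.138 wid 0.088 ang 0.2
scr_ins [ 0.474 -0.032] len 0.232 wid 0.089 ang 1.1
sand [ 0.7   -0.132] len 0.108 wid 0.06 ang -6.0
planeR [[0.55, 0.377], [0.393, 0.393]] [0.472 0.385] len 0.158 ang -5.7
planeL [[0.552, 0.414], [0.421, 0.439]] [0.486 0.426] len 0.133 ang -10.9
pliers_ends [[0.774, -0.011], [0.598, -0.004]] [ 0.686 -0.008] len 0.176 ang -2.5
pliers@mid [[0.683, 0.008], [0.682, -0.024]] [ 0.683 -0.008] len 0.032 ang 88.8
scr [[0.792, 0.106], [0.592, 0.093]] [0.692 0.099] len 0.201 ang 3.7
scr handle L/R [[0.651, 0.11], [0.651, 0.084]] [0.651 0.097] len 0.025 ang 88.8
knob [0.528 0.391]
at [0.162 0.552 0.219] tilt [ 0.  0. -1.] turn z -9.4 shift cm [-32.31 -10.51   5.95] t 3.0 open 0.094
```

```bash
python3 -m jog '[0,0,0,0,0,-4.7,-1, 0,0,0,0,0,-4.7,-1, -3.6,-1.2,0,0,0,0,-1, -3.6,-1.2,0,0,0,0,-1, -3.6,-1.2,0,0,0,0,-1]' 40 >/dev/null; python3 -m jog '[-3.6,-1.2,0,0,0,0,-1, -3.6,-1.2,0,0,0,0,-1, -3.6,-1.2,0,0,0,0,-1, -3.6,-1.2,0,0,0,0,-1, -3.6,-1.2,0,0,0,0,-1]'; python3 -m jog '[-3.3,-1,3,0,0,0,-1, 0,0,3,0,0,0,-1,0,0,0,0,0,0,-1,0,0,0,0,0,0,-1]';
python3 - <<'E'
from h import *
p=get_image("top");save(p,"t2.png",[90,150,200,260],5)
go(.474,.409,.032,-6)
E
```

```text
time: 3.88
eef_pos: [0.4379, 0.4204, 0.2196]
eef_rot: [0.061, 0.998, 0.0, 0.0]
wrist_force: [0.1, 0.1, 0.2]
opening: 0.0941
gripper_force: 0.0
time: 4.22
eef_pos: [0.4635, 0.4075, 0.1599]
eef_rot: [0.061, 0.998, -0.002, -0.002]
wrist_force: [0.2, -0.0, 1.1]
opening: 0.0941
gripper_force: 0.0
at [0.464 0.409 0.162] tilt [-0.001 -0.    -1.   ] turn z -1.0 shift cm [-0.97  0.12 13.  ] t 4.3 open 0.094
```

View pics/t2.png

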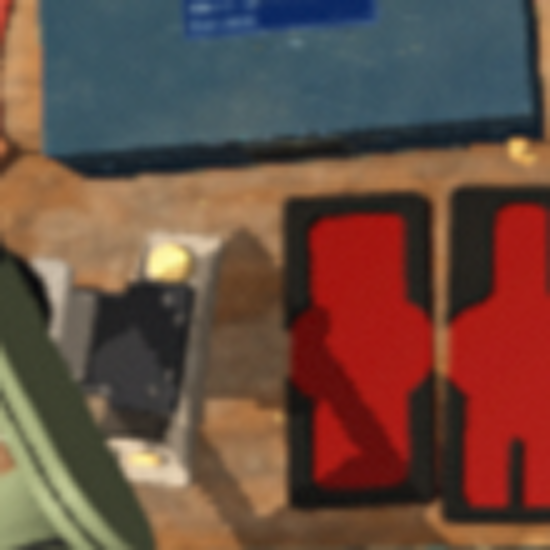

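The jaws straddle the plane, which runs from about (175,235) to (170,480). I'll descend and grip.

```bash
python3 -m jog '[-1,0.1,3,0,0,-1,-1, 0,0,3,0,0,0,-1, 0,0,3,0,0,0,-1, 0,0,2.5,0,0,0,-1, 0,0,1.5,0,0,0,-1]' 45; python3 -m jog '[0,0,0,0,0,0,-1, 0,0,0,0,0,0,1,0,0,0,0,0,0,1,0,0,0,0,0,0,1,0,0,0,0,0,0,1]';python3 -m jog '[0,0,0,0,0,0,1,0,0,0,0,0,0,1,0,0,0,0,0,0,1,0,0,0,0,0,0,1]'; python3 -c "
from h import *
go(.475,.281,.10,1.2)"
```

```text
time: 4.68
eef_pos: [0.4739, 0.4095, 0.0316]
eef_rot: [0.051, 0.999, -0.0, -0.0]
wrist_force: [0.1, -0.8, -0.4]
opening: 0.094
gripper_force: 0.0
time: 5.1
eef_pos: [0.4765, 0.4097, 0.0346]
eef_rot: [0.052, 0.999, 0.001, 0.002]
wrist_force: [-0.7, 1.2, 0.3]
opening: 0.0711
gripper_force: 0.0
time: 5.43
eef_pos: [0.4753, 0.4078, 0.0325]
eef_rot: [0.052, 0.999, -0.001, 0.0]
wrist_force: [-0.1, -1.6, 2.8]
opening: 0.0477
gripper_force: 45.0
at [0.475 0.408 0.032] tilt [-0.    -0.001 -1.   ] turn z -7.2 shift cm [  0.29 -12.69  -6.74] t 5.4 open 0.048
```

```bash
python3 -m jog '[0,0,-2,0,0,0,1,0,0,-2.5,0,0,0,1,0,0,-2.3,0,0,0,1,0,0,0,0,0,-3.6,1,0,0,0,0,0,-3.6,1]'; python3 -m jog '[0.1,-3,0,0,0,0,1,0.1,-3.5,0,0,0,0,1,0.1,-3.5,0,0,0,0,1,0,-2.7,0,0,0,0,1,0,0,0,0,0,0,1]'; python3 -m jog '[0,0,0,0,0,0,1,0,0,0,0,0,0,1]'
python3 - <<'E'
from h import *
p=get_image("top");q=get_image("side");save(q,"s2.png",[250,190,420,330],4.5)
measure(p,["plane_centre"],1)
for n in["plane_centre"]:
    a=pinpoint(n,p);b=pinpoint(n,q)
    if a and b: print(tri(p,a[0]["at"],q,b[0]["at"]))
for o in outline_of("plane_insert",q)[:1]+outline_of("plane_insert",p)[:1]: print(o["box"],o["conf"])
go(.475,.281,.04,1.2)
E
```

```text
time: 5.85
eef_pos: [0.4757, 0.4089, 0.1011]
eef_rot: [-0.012, 1.0, 0.001, 0.001]
wrist_force: [-0.8, 0.0, -5.6]
opening: 0.0478
gripper_force: 45.0
time: 6.27
eef_pos: [0.4728, 0.2762, 0.0978]
eef_rot: [-0.009, 1.0, -0.002, -0.003]
wrist_force: [-0.3, -0.1, -5.3]
opening: 0.0473
gripper_force: 45.0
time: 6.43
eef_pos: [0.4743, 0.2816, 0.0993]
eef_rot: [-0.01, 1.0, 0.0, -0.001]
wrist_force: [-0.5, 0.3, -4.8]
opening: 0.0476
gripper_force: 45.0
plane_centre pt [154. 218.] 0.6 [0.482 0.303 0.032]
   outl [153.4, 194.2, 168.6, 230.1] 0.72 c [0.501 0.271] size [0.126 0.036] long-axis deg 15.7
[0.47471175 0.28599731 0.10853817]
[285.2, 249.7, 366.8, 290.9] 0.96
[146.8, 186.8, 177.2, 249.9] 0.95
at [0.475 0.282 0.1  ] tilt [-0.  0. -1.] turn z 0.1 shift cm [-0.02 -0.1   6.  ] t 6.8 open 0.048
```

View pics/s2.png

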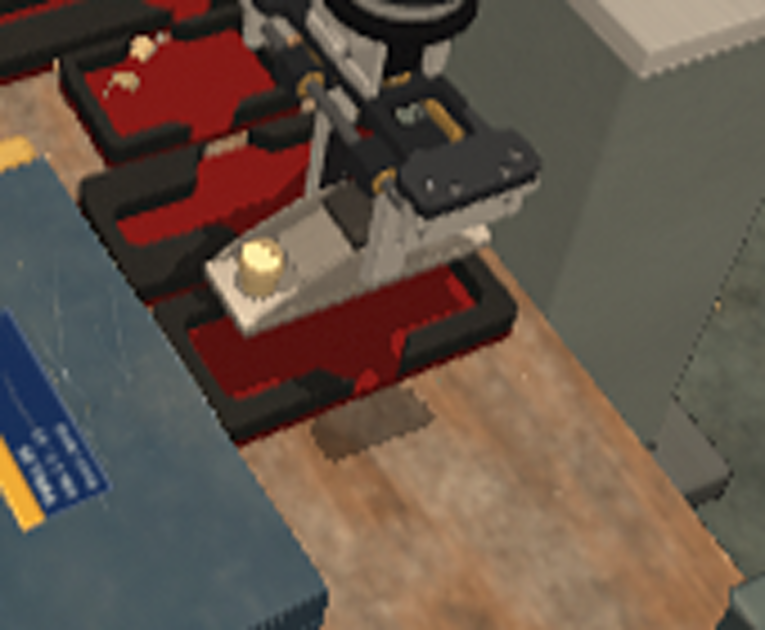

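The plane hangs level over its insert, so I'll lower it.

```bash
python3 -m jog '[0,0,2,0,0,0,1,0,0,1.5,0,0,0,1,0,0,1,0,0,0,1,0,0,0.8,0,0,0,1,0,0,0.4,0,0,0,1]';python3 -m jog '[0,0,0.3,0,0,0,1,0,0,0,0,0,0,1,0,0,0,0,0,0,1]';python3 - <<'E'
from h import *
p=get_image("top");q=get_image("side");save(q,"s3.png",[250,190,420,330],4.5)
E
```

```text
time: 7.25
eef_pos: [0.4741, 0.2813, 0.0418]
eef_rot: [-0.011, 1.0, -0.0, -0.001]
wrist_force: [0.3, 0.2, -4.6]
opening: 0.0477
gripper_force: 45.0
time: 7.5
eef_pos: [0.4757, 0.2818, 0.0408]
eef_rot: [-0.011, 1.0, 0.0, 0.001]
wrist_force: [0.6, 0.3, -5.1]
opening: 0.0478
gripper_force: 45.0
```

View pics/s3.png

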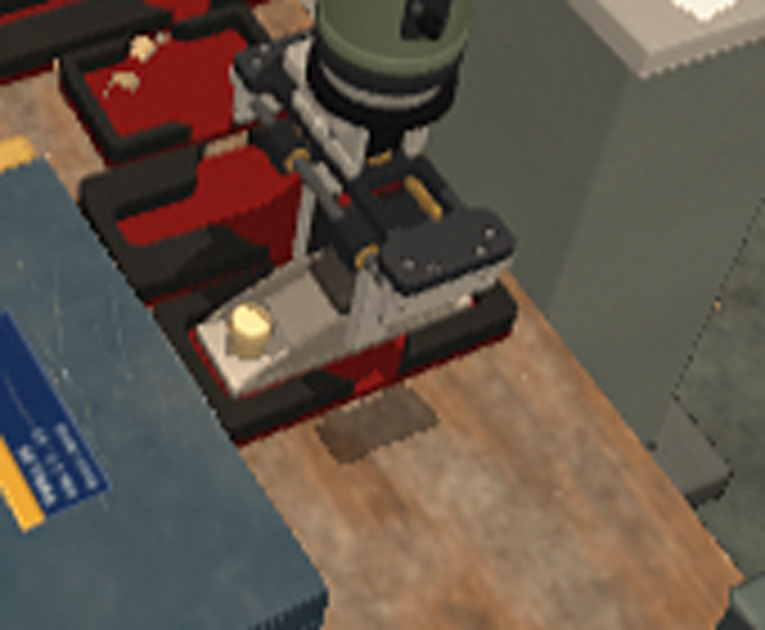

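It sits inside the cut-out, just above the floor. I'll release it and lift away.

```bash
python3 -m jog '[0,0,0.15,0,0,0,1,0,0,0,0,0,0,1,0,0,0,0,0,0,-0.5,0,0,0,0,0,0,-0.5,0,0,0,0,0,0,-0.5]';python3 -m jog '[0,0,0,0,0,0,-0.5,0,0,-2,0,0,0,-0.5,0,0,-3,0,0,0,-0.5,0,0,-4,0,0,0,-1,0,0,-4,0,0,0,-1]';python3 - <<'E'
from h import *
go(.651,.097,.17,3.7)
E
```

```text
time: 8.02
eef_pos: [0.4759, 0.2818, 0.0394]
eef_rot: [-0.011, 1.0, 0.0, 0.001]
wrist_force: [-0.3, -0.3, 0.1]
opening: 0.0641
gripper_force: 0.0
time: 8.43
eef_pos: [0.4739, 0.281, 0.1689]
eef_rot: [-0.011, 1.0, -0.0, -0.001]
wrist_force: [-0.5, 0.7, -0.5]
opening: 0.0804
gripper_force: 0.0
at [0.474 0.281 0.169] tilt [-0.003 -0.001 -1.   ] turn z -2.5 shift cm [-16.49 -19.51  -0.14] t 8.4 open 0.08
```

```bash
python3 -m jog '[-2,-4,0,0,0,1,-0.6,-3,-4,0,0,0,1,-0.6,-3,-4,0,0,0,1,-0.6,-3,-4,0,0,0,0,-0.6,-3,-4,0,0,0,0,-0.6]' >/dev/null;python3 -m jog '[-3,-4,0,0,0,0,-0.6,-3,-4,0,0,0,0,-0.6,0,0,0,0,0,0,-0.6]'; python3 - <<'E'
from h import *
p=get_image("top");q=get_image("side");save(p,"t4.png",[190,110,310,210],5)
a=pinpoint("plane_centre",p)[:1];b=pinpoint("plane_centre",q)[:1]; print(a,b)
if a and b:print(np.round(tri(p,a[0]["at"],q,b[0]["at"]),3))
measure(p,["plane_centre"],1)
save(p,"t4b.png",[130,170,300,270],4.5)
go(.686,-.007,.016,-2.5)
E
```

```text
time: 9.1
eef_pos: [0.6438, 0.0341, 0.1686]
eef_rot: [0.019, 1.0, -0.002, 0.002]
wrist_force: [-1.2, 0.3, 0.2]
opening: 0.0748
gripper_force: 0.0
[{'at': [158.6, 220.4], 'conf': 0.81}] [{'at': [323.2, 250.0], 'conf': 0.56}]
[0.474 0.282 0.059]
plane_centre pt [159. 220.] 0.81 [0.473 0.29  0.032]
   outl [152.2, 195.0, 167.9, 244.9] 0.56 c [0.475 0.284] size [0.158 0.054] long-axis deg 0.5
at [0.639 0.043 0.168] tilt [-0.001  0.    -1.   ] turn z 0.8 shift cm [-4.93 -4.78 15.24] t 9.4 open 0.076
```

View pics/t4b.png

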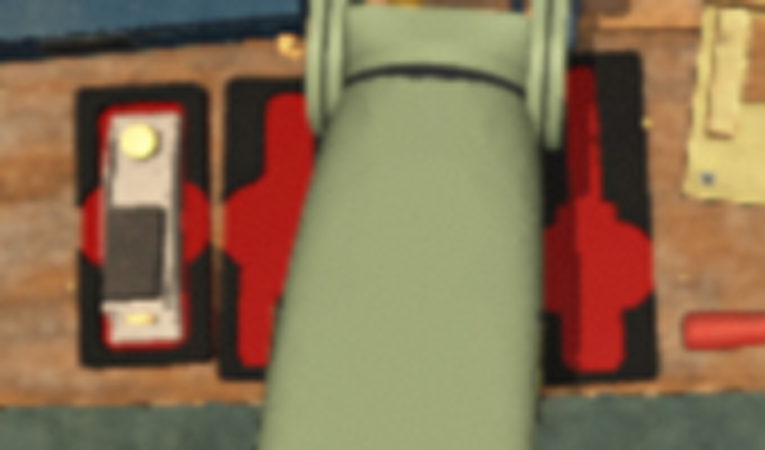

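View pics/t4.png

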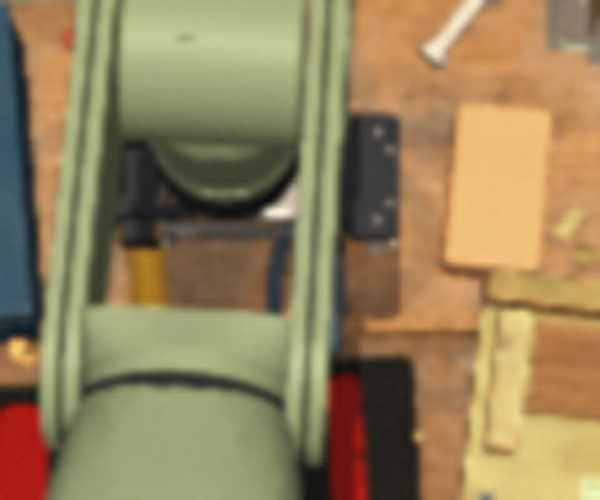

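The plane is seated, from (140,110) to (140,345) in its cut-out. Next are the pliers.

```bash
python3 -m jog '[-2.5,-2.4,0,0,0,0,-0.6,-2.4,-2.3,2,0,0,0,-0.6,0,0,4,0,0,0,-0.6,0,0,4,0,0,0,-0.6,0,0,3,0,0,0,-0.6]' 40 >/dev/null;python3 -m jog '[0,0,1.2,0,0,0,-0.6,0,0,0.6,0,0,0,-0.6,0,0,0,0,0,0,-0.6]'; python3 - <<'E'
from h import *
q=get_image("side");save(q,"s5.png",[170,150,290,250],5)
go(.686,-.006,.016,-2)
E
```

```text
time: 10.07
eef_pos: [0.6866, -0.006, 0.02]
eef_rot: [0.015, 1.0, 0.0, -0.001]
wrist_force: [-0.6, -0.4, -0.2]
opening: 0.0749
gripper_force: 0.0
at [ 0.688 -0.006  0.022] tilt [ 0.002 -0.    -1.   ] turn z 0.3 shift cm [0.22 0.03 0.59] t 10.1 open 0.075
```

View pics/s5.png

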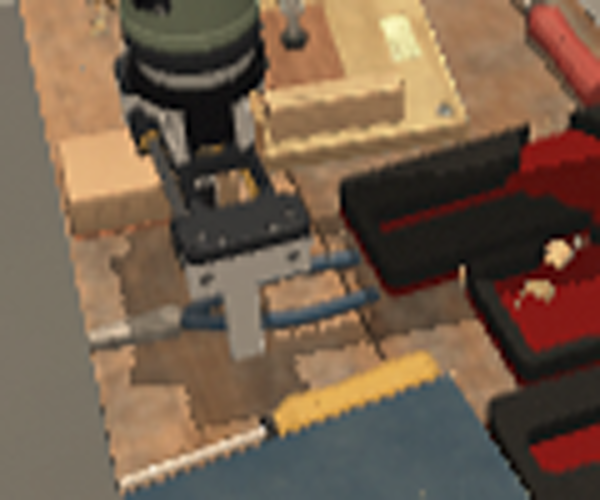

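The fingers straddle the pliers at mid-length (245,320). I'll close and lift.

```bash
python3 -m jog '[0,0,0.4,0,0,0,-0.6,0,0,0,0,0,0,1,0,0,0,0,0,0,1,0,0,0,0,0,0,1,0,0,0,0,0,0,1]' 30;python3 -m jog '[0,0,0,0,0,0,1,0,0,0,0,0,0,1,0,0,-2,0,0,0,1,0,0,-3,0,0,0,1,0,0,-4,0,0,0,1]'; python3 -m jog '[0,0,-1.5,0,0,0,1,0,0,0,0,0,0,1]';python3 - <<'E'
from h import *
go(.471,.181,.10,-1)
E
```

```text
time: 10.53
eef_pos: [0.6879, -0.0073, 0.0176]
eef_rot: [0.016, 1.0, -0.0, 0.001]
wrist_force: [-0.2, -0.6, 0.1]
opening: 0.0518
gripper_force: 0.0
time: 10.95
eef_pos: [0.6837, -0.0068, 0.1027]
eef_rot: [0.016, 1.0, 0.001, -0.005]
wrist_force: [-0.0, -0.4, -1.9]
opening: 0.0354
gripper_force: 28.7
time: 11.12
eef_pos: [0.6913, -0.0077, 0.1279]
eef_rot: [0.015, 1.0, -0.001, 0.005]
wrist_force: [1.7, -0.1, -1.1]
opening: 0.0349
gripper_force: 28.7
at [ 0.691 -0.008  0.128] tilt [ 0.011 -0.001 -1.   ] turn z -0.8 shift cm [22.38 18.49  2.52] t 11.1 open 0.035
```

```bash
python3 -m jog '[2,1.5,0,0,0,0,1,3.2,2.6,0,0,0,0,1,3.2,2.6,0,0,0,0,1,3.2,2.6,0,0,0,0,1,3.2,2.6,0,0,0,0,1]'; python3 -m jog '[3.2,2.6,0,0,0,-0.8,1,2.4,2.4,1,0,0,0,1,1,1,1,0,0,0,1,0,0,0,0,0,0,1,0,0,0,0,0,0,1]';python3 - <<'E'
from h import *
p=get_image("top");q=get_image("side");save(q,"s6.png",[250,180,400,290],5)
for n in["pliers_centre"]:
    a=pinpoint(n,p);b=pinpoint(n,q);print(a[:1],b[:1])
    if a and b: print(tri(p,a[0]["at"],q,b[0]["at"]))
go(.471,.181,.024,-1)
E
```

```text
time: 11.53
eef_pos: [0.5397, 0.117, 0.119]
eef_rot: [0.016, 1.0, -0.0, -0.002]
wrist_force: [0.2, 1.4, -1.2]
opening: 0.0355
gripper_force: 28.7
time: 11.95
eef_pos: [0.477, 0.1777, 0.0996]
eef_rot: [0.008, 1.0, -0.001, -0.002]
wrist_force: [0.5, 0.2, -0.7]
opening: 0.0351
gripper_force: 28.7
[{'at': [191.7, 216.8], 'conf': 0.59}] [{'at': [308.6, 217.0], 'conf': 0.68}]
[0.47476212 0.18008094 0.08377707]
at [0.48  0.177 0.102] tilt [ 0.001 -0.    -1.   ] turn z -0.1 shift cm [0.94 0.39 7.79] t 12.2 open 0.036
```

View pics/s6.png

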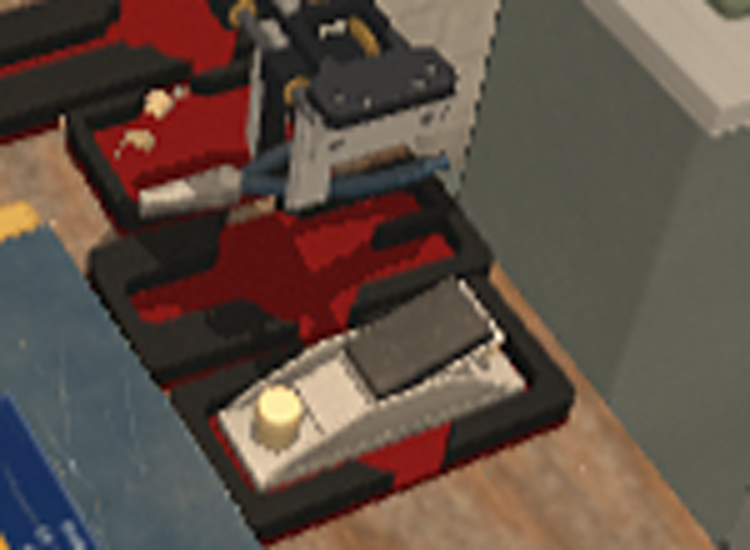

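```bash
python3 -m jog '[0.7,0.4,0,0,0,0,1,0,0,2.5,0,0,0,1,0,0,1.5,0,0,0,1,0,0,0,0,0,0,1,0,0,0,0,0,0,1]';python3 - <<'E'
from h import *
q=get_image("side");save(q,"s7.png",[250,180,400,290],5)
go(.473,.181,.024,-1)
E
```

```text
time: 12.57
eef_pos: [0.4709, 0.1816, 0.0611]
eef_rot: [0.009, 1.0, -0.0, -0.001]
wrist_force: [0.2, 1.2, -0.8]
opening: 0.0356
gripper_force: 28.7
at [0.472 0.182 0.062] tilt [ 0.  0. -1.] turn z -0.0 shift cm [-0.1  -0.09  3.81] t 12.6 open 0.036
```

View pics/s7.png

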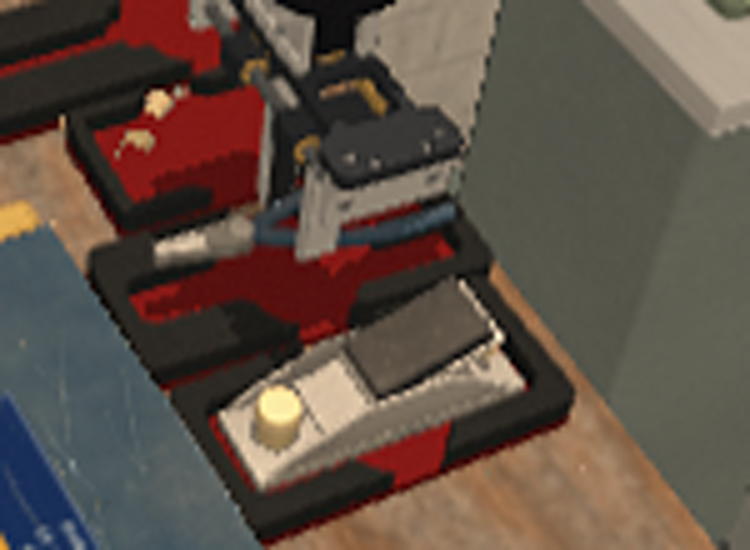

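Projected down, the jaw tip (158,248) lands in the cut-out's jaw end (135–150,300). I'll lower the rest.

```bash
python3 -m jog '[0,0,1.5,0,0,0,1,0,0,1,0,0,0,1,0,0,0.7,0,0,0,1,0,0,0.4,0,0,0,1,0,0,0,0,0,0,1]';python3 -m jog '[0,0,0.3,0,0,0,1,0,0,0,0,0,0,1,0,0,0,0,0,0,1]';python3 - <<'E'
from h import *
go(.473,.181,.024,-1)
E
```

```text
time: 13.03
eef_pos: [0.4714, 0.182, 0.0252]
eef_rot: [0.009, 1.0, -0.0, -0.0]
wrist_force: [0.2, -0.7, -0.8]
opening: 0.0355
gripper_force: 28.7
time: 13.28
eef_pos: [0.4723, 0.1821, 0.0244]
eef_rot: [0.008, 1.0, -0.0, 0.0]
wrist_force: [-3.4, -1.4, 7.5]
opening: 0.0353
gripper_force: 28.3
at [0.472 0.182 0.024] tilt [ 0.001 -0.    -1.   ] turn z 0.1 shift cm [-0.07 -0.11  0.04] t 13.3 open 0.035
```

```bash
python3 -m jog '[0,0,0,0,0,0,-0.2,0,0,0,0,0,0,-0.2,0,0,0,0,0,0,-0.2,0,0,-1,0,0,0,-0.2,0,0,-3,0,0,0,-0.2]';python3 -m jog '[0,0,-4,0,0,0,-1,0,0,-4,0,0,0,-1,0,0,0,0,0,0,-1]';python3 - <<'E'
from h import *
go(.70,-.132,.15,-6)
E
```

```text
time: 13.7
eef_pos: [0.4673, 0.1811, 0.0594]
eef_rot: [0.009, 1.0, -0.001, -0.005]
wrist_force: [-0.6, -0.6, -0.8]
opening: 0.0557
gripper_force: 0.0
time: 13.95
eef_pos: [0.4778, 0.1834, 0.1519]
eef_rot: [0.008, 1.0, 0.002, 0.008]
wrist_force: [1.9, 0.4, 0.3]
opening: 0.0727
gripper_force: 0.0
at [0.478 0.183 0.152] tilt [ 0.017  0.003 -1.   ] turn z 5.0 shift cm [-25.39 -29.05   0.45] t 13.9 open 0.073
```

```bash
python3 -m jog '[0,0,0,0,0,5,-1,-2.5,-2.9,0,0,0,0,-1,-2.5,-2.9,0,0,0,0,-1,-2.5,-2.9,0,0,0,0,-1,-2.5,-2.9,0,0,0,0,-1]' >/dev/null;python3 - <<'E'
from h import *
p=get_image("top");q=get_image("side")
print(np.round(tri(p,np.array((540,272))/1.5,q,np.array((331,158))/1.5),3), ray(q,(343/1.5,236/1.5),.02))
save(p,"t8.png",[130,110,350,270],3.6)
a=pinpoint("pliers_centre",p)[:1];b=pinpoint("pliers_centre",q)[:1];print(a,b)
if a and b: print(np.round(tri(p,a[0]["at"],q,b[0]["at"]),3))
go(.70,-.132,.033,-6)
E
```

```text
[ 0.557 -0.313  0.181] [ 0.56375106 -0.23094178  0.02      ]
[{'at': [191.9, 222.3], 'conf': 0.6}] [{'at': [308.9, 232.1], 'conf': 0.9}]
[0.466 0.186 0.023]
at [0.559 0.055 0.143] tilt [-0.  0. -1.] turn z -0.1 shift cm [-15.97 -17.17  10.96] t 14.6 open 0.094
```

View pics/t8.png

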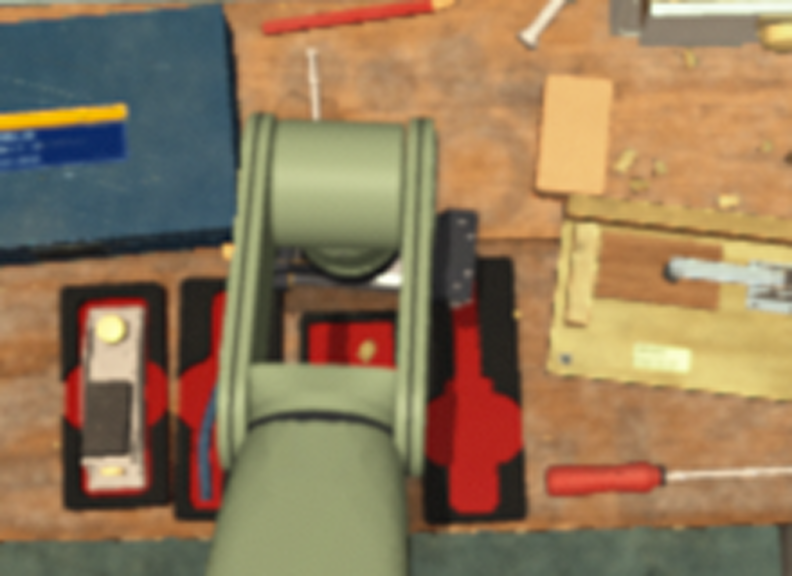

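The pliers' handle lies in its channel at (205,450). The sanding block (575,135) is clear of the jig clamp, so I'll continue to it.

```bash
python3 -m jog '[-2.7,-2.9,0,0,0,0,-1,-2.7,-2.9,0,0,0,0,-1,-2.7,-2.9,0,0,0,0,-1,-2.7,-2.9,0,0,0,0,-1,-2.7,-2.9,0,0,0,0,-1]' >/dev/null;python3 -m jog '[-2.5,-2.7,0,0,0,0,-1,0,0,2,0,0,0,-1,0,0,3,0,0,0,-1,0,0,0,0,0,0,-1,0,0,0,0,0,0,-1]';python3 - <<'E'
from h import *
q=get_image("side");save(q,"s9.png",[150,130,270,220],6)
p=get_image("top")
for n in["pliers_centre"]:
    a=pinpoint(n,p)[:1];b=pinpoint(n,q)[:1];print(a,b)
    if a and b:print(np.round(tri(p,a[0]["at"],q,b[0]["at"]),3))
go(.70,-.132,.033,-6)
E
```

```text
time: 15.4
eef_pos: [0.6975, -0.1291, 0.0898]
eef_rot: [0.051, 0.999, 0.001, -0.003]
wrist_force: [0.3, 1.0, 0.4]
opening: 0.0939
gripper_force: 0.0
[{'at': [187.7, 222.2], 'conf': 0.88}] [{'at': [306.9, 234.5], 'conf': 0.59}]
[0.47  0.196 0.024]
at [ 0.701 -0.131  0.095] tilt [ 0.004 -0.001 -1.   ] turn z 0.1 shift cm [ 0.15 -0.13  6.22] t 15.6 open 0.094
```

View pics/s9.png

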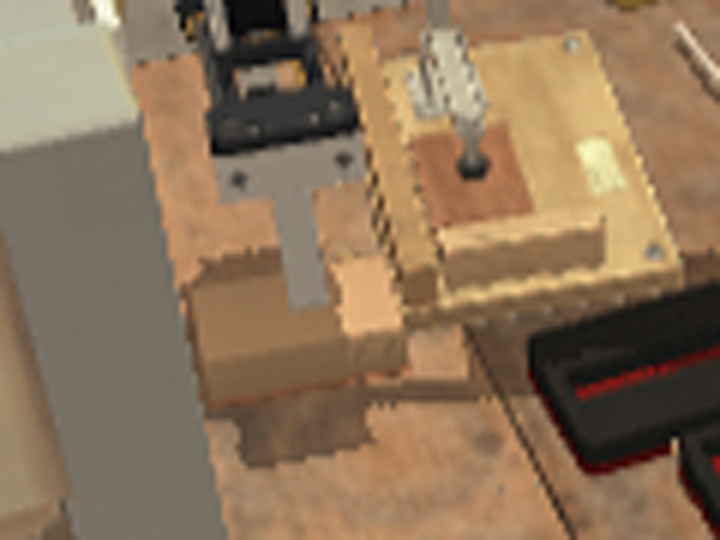

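```bash
python3 -m jog '[0,-0.1,2.5,0,0,0,-1,0,0,2,0,0,0,-1,0,0,1.2,0,0,0,-1,0,0,0.4,0,0,0,-1,0,0,0,0,0,0,-1]' 35 ;python3 -m jog '[0,0,0,0,0,0,1,0,0,0,0,0,0,1,0,0,0,0,0,0,1,0,0,0,0,0,0,1,0,0,0,0,0,0,1]';python3 -m jog '[0,0,-2,0,0,0,1,0,0,-3,0,0,0,1,0,0,-3,0,0,0,1,0,0,-2,0,0,0,1,0,0,0,0,0,0,1]'; python3 - <<'E'
from h import *
go(.474,.072,.11,0.2)
E
```

```text
time: 16.02
eef_pos: [0.6995, -0.132, 0.031]
eef_rot: [0.052, 0.999, 0.0, -0.001]
wrist_force: [-0.2, 0.2, -0.1]
opening: 0.0939
gripper_force: 0.0
time: 16.43
eef_pos: [0.7006, -0.1325, 0.0325]
eef_rot: [0.052, 0.999, -0.0, 0.001]
wrist_force: [-0.4, 1.2, 0.5]
opening: 0.0639
gripper_force: 0.3
time: 16.85
eef_pos: [0.704, -0.1337, 0.1386]
eef_rot: [0.052, 0.999, -0.001, 0.006]
wrist_force: [2.0, 0.1, 0.0]
opening: 0.0627
gripper_force: 35.0
at [ 0.704 -0.134  0.139] tilt [ 0.011 -0.004 -1.   ] turn z -6.2 shift cm [22.95 20.66  2.53] t 16.9 open 0.063
```

```bash
python3 -m jog '[0,0,0,0,0,-6.2,1,2.9,2.6,0,0,0,0,1,2.9,2.6,0,0,0,0,1,2.9,2.6,0,0,0,0,1,2.9,2.6,0,0,0,0,1]' >/dev/null; python3 -m jog '[2.9,2.6,0,0,0,0,1,2.9,2.6,0,0,0,0,1,2.9,2.6,1,0,0,0,1,2.5,2.3,2,0,0,0,1,0,0,0,0,0,0,1]';python3 -m jog '[0,0,0,0,0,0,1,0,0,0,0,0,0,1]'; python3 - <<'E'
from h import *
p=get_image("top");q=get_image("side");save(q,"s10.png",[240,160,400,280],5)
for n in["sanding_centre","pliers_centre"]:
    a=pinpoint(n,p)[:1];b=pinpoint(n,q)[:1];print(a,b)
    if a and b:print(np.round(tri(p,a[0]["at"],q,b[0]["at"]),3))
go(.474,.072,.041,0.2)
E
```

```text
time: 17.68
eef_pos: [0.4597, 0.0752, 0.0951]
eef_rot: [-0.004, 1.0, 0.001, -0.009]
wrist_force: [-1.9, 0.3, -1.3]
opening: 0.0629
gripper_force: 35.0
time: 17.85
eef_pos: [0.4711, 0.0716, 0.101]
eef_rot: [-0.002, 1.0, -0.0, -0.0]
wrist_force: [0.2, -0.2, -1.0]
opening: 0.063
gripper_force: 35.0
[{'at': [226.4, 217.3], 'conf': 0.52}] [{'at': [288.4, 188.6], 'conf': 0.92}]
[0.475 0.071 0.094]
[{'at': [191.6, 220.2], 'conf': 0.56}] [{'at': [306.9, 236.9], 'conf': 0.65}]
[0.473 0.189 0.009]
at [0.473 0.071 0.102] tilt [ 0.001 -0.    -1.   ] turn z -0.0 shift cm [-0.14  0.1   6.11] t 18.1 open 0.063
```

View pics/s10.png

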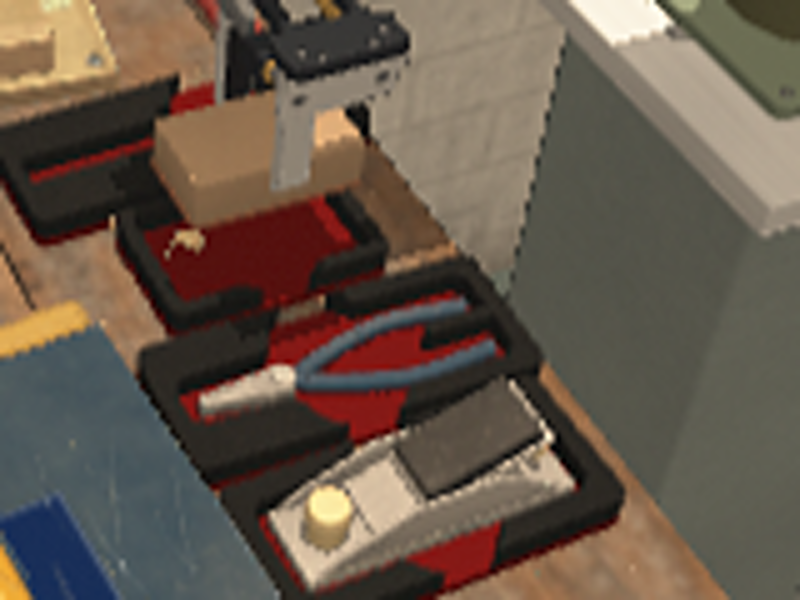

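The pliers are seated, with the rib between the handles at (450,330). The block is over its insert, so I'll lower it.

```bash
python3 -m jog '[-0.1,0.2,2,0,0,0,1,0,0,1.5,0,0,0,1,0,0,1,0,0,0,1,0,0,0.7,0,0,0,1,0,0,0,0,0,0,1]'; python3 -m jog '[0,0,0.5,0,0,0,1,0,0,0.3,0,0,0,1,0,0,0,0,0,0,1,0,0,0,0,0,0,1]'; python3 - <<'E'
from h import *
q=get_image("side");save(q,"s11.png",[240,160,400,280],5)
go(.474,.072,.041,0.2)
E
```

```text
time: 18.57
eef_pos: [0.4712, 0.0734, 0.0482]
eef_rot: [-0.002, 1.0, 0.0, -0.002]
wrist_force: [0.3, 0.6, -0.8]
opening: 0.0626
gripper_force: 35.0
time: 18.9
eef_pos: [0.4727, 0.0736, 0.042]
eef_rot: [-0.002, 1.0, -0.0, 0.0]
wrist_force: [0.1, -0.4, -0.6]
opening: 0.0632
gripper_force: 35.0
at [0.473 0.074 0.042] tilt [ 0.001  0.    -1.   ] turn z 0.0 shift cm [-0.14 -0.16  0.1 ] t 18.9 open 0.063
```

View pics/s11.png

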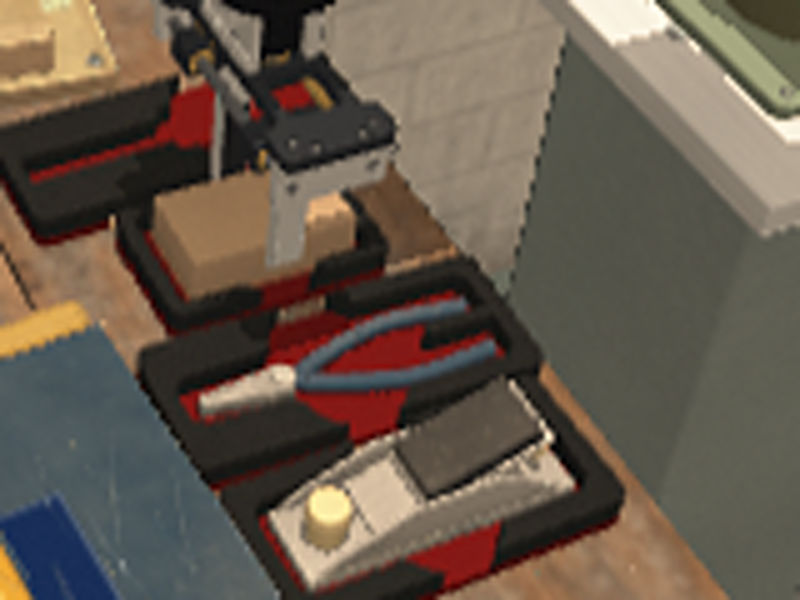

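It is in the cut-out. I'll release it, lift away, and check the toolbox height for the screwdriver grasp.

```bash
python3 -m jog '[0,0,0.15,0,0,0,1,0,0,0,0,0,0,-0.6,0,0,0,0,0,0,-0.6,0,0,0,0,0,0,-0.6,0,0,-1,0,0,0,-0.6]'; python3 -m jog '[0,0,-3,0,0,0,-0.6,0,0,-4,0,0,0,-0.6,0,0,-4,0,0,0,-0.2,0,0,0,0,0,0,-0.2]'; python3 - <<'E'
from h import *
p=get_image("top");q=get_image("side")
for a,b in(((247,208),(351,398)),((190,213),(385,460)),((190,232),(397,464))): print("label",np.round(tri(p,np.array(a)/1.5,q,np.array(b)/1.5),3))
for a in((296,172),(297,257)): print("edge", ray(p,np.array(a)/1.5,.09))
for n in["sanding_centre","short_screwdriver_grip"]:
    a=pinpoint(n,p)[:1];b=pinpoint(n,q)[:1];print(a,b)
    if a and b:print(np.round(tri(p,a[0]["at"],q,b[0]["at"]),3))
save(p,"t12.png",[190,110,310,260],4)
go(.651,.096,.15,3.7)
E
```

```text
time: 19.37
eef_pos: [0.4702, 0.0737, 0.0487]
eef_rot: [-0.002, 1.0, 0.0, -0.002]
wrist_force: [-1.4, 0.5, 0.1]
opening: 0.075
gripper_force: 0.0
time: 19.7
eef_pos: [0.4784, 0.0736, 0.1693]
eef_rot: [-0.002, 1.0, -0.0, 0.008]
wrist_force: [1.4, 0.4, 0.6]
opening: 0.0651
gripper_force: 0.0
label [0.717 0.261 0.098]
label [0.708 0.379 0.098]
label [0.681 0.383 0.071]
edge [0.79733023 0.16015193 0.09      ]
edge [0.61589385 0.15850775 0.09      ]
[{'at': [228.1, 218.5], 'conf': 0.63}] [{'at': [292.2, 203.6], 'conf': 0.85}]
[0.471 0.073 0.035]
[{'at': [218.7, 162.7], 'conf': 0.71}] [{'at': [234.9, 228.2], 'conf': 0.7}]
[0.656 0.099 0.03 ]
at [0.471 0.074 0.158] tilt [-0.004  0.    -1.   ] turn z -3.5 shift cm [-18.14   1.06   0.77] t 20.0 open 0.057
```

View pics/t12.png

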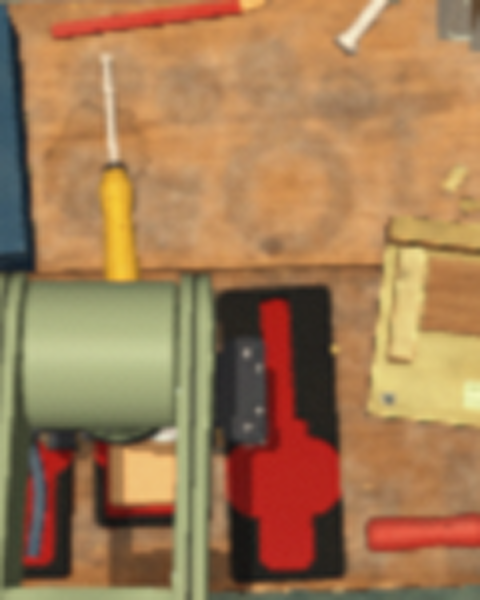

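The toolbox is about 98 mm high with its edge at y≈0.159. I'll tilt the gripper 12° away from it for this grasp.

```bash
python3 -m jog '[-3.5,0,0,0,0,-3.5,0,-3.6,0.2,0,0,0,0,0,-3.6,0.2,0,0,0,0,0,-3.6,0.2,0,0,0,0,0,-3.6,0.2,0,0,0,0,0]' >/dev/null; python3 -m jog '[0,0,0,-6,0,0,0,0,0,0,-6,0,0,0,0,0,0,0,0,0,0,0,0,0,0,0,0,0]'; python3 - <<'E'
from h import *
go(.652,.095,.023,3.7)
p=get_image("top");o=outline_of("short_screwdriver_grip",p)
q=get_image("side");measure(q,["short_screwdriver_grip"],1);save(q,"s13.png",[170,130,330,250],5)
E
```

```text
time: 20.75
eef_pos: [0.6492, 0.0896, 0.1575]
eef_rot: [-0.031, 0.994, 0.104, -0.006]
wrist_force: [-0.8, 0.7, -0.6]
opening: 0.0471
gripper_force: 0.0
at [0.649 0.09  0.157] tilt [-0.018  0.206 -0.978] turn z -0.2 shift cm [-0.37 -2.27 13.26] t 20.8 open 0.047
short_screwdriver_grip pt [238. 231.] 0.59 [0.648 0.099 0.015]
   outl [194.7, 220.2, 260.1, 247.2] 0.75 c [0.682 0.092] size [0.193 0.025] long-axis deg 4.2
```

View pics/s13.png

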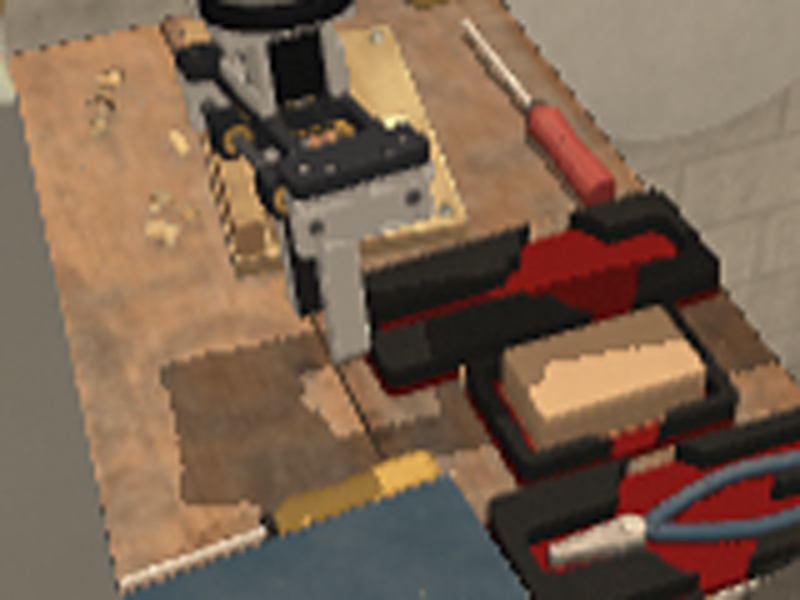

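The sanding block is seated flat at (600,375). The short screwdriver's handle is at (355,485), so I'll descend onto it.

```bash
python3 -m jog '[-0.1,-0.57,3.3,0,0,0,0,-0.1,-0.57,3.3,0,0,0,0,-0.1,-0.57,3.3,0,0,0,0,-0.1,-0.34,2,0,0,0,0,0,0,0,0,0,0,0]' 40; python3 - <<'E'
from h import *
go(.652,.095,.023,3.7)
q=get_image("side");save(q,"s14.png",[190,170,290,245],7)
E
```

```text
time: 21.42
eef_pos: [0.6491, 0.0975, 0.0338]
eef_rot: [-0.033, 0.994, 0.105, -0.009]
wrist_force: [-0.5, 0.0, -0.1]
opening: 0.0469
gripper_force: 0.0
at [0.649 0.097 0.034] tilt [-0.024  0.208 -0.978] turn z 0.0 shift cm [-0.29 -0.49  1.  ] t 21.4 open 0.047
```

View pics/s14.png

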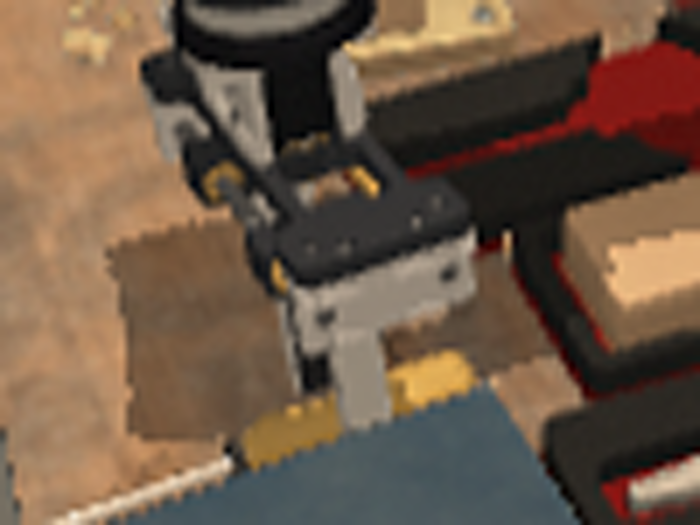

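```bash
python3 -m jog '[-0.3,-0.45,1,0,0,0,0,0,0,0,0,0,0,0,0,0,0,0,0,0,1,0,0,0,0,0,0,1,0,0,0,0,0,0,1]' 30; python3 -m jog '[0,0,0,0,0,0,1,0,0,0,0,0,0,1,0,0,0,0,0,0,1,0,0.3,-1.5,0,0,0,1,0,0.6,-2.9,0,0,0,1]'; python3 -m jog '[0,0.7,-3.3,0,0,0,1,0,0.7,-3.3,0,0,0,1,0,0,0,0,0,0,1,0,0,0,0,0,0,1]';python3 - <<'E'
from h import *
go(.509,-.031,.13,1.1)
E
```

```text
time: 21.88
eef_pos: [0.6583, 0.0938, 0.0302]
eef_rot: [-0.032, 0.994, 0.104, -0.002]
wrist_force: [0.2, -0.3, -0.0]
opening: 0.0304
gripper_force: 0.0
time: 22.3
eef_pos: [0.6529, 0.0935, 0.0695]
eef_rot: [-0.032, 0.994, 0.105, -0.009]
wrist_force: [-0.9, -1.1, -1.0]
opening: 0.0259
gripper_force: 28.9
time: 22.63
eef_pos: [0.6592, 0.0931, 0.1448]
eef_rot: [-0.033, 0.994, 0.104, -0.0]
wrist_force: [0.4, 0.9, -2.1]
opening: 0.0265
gripper_force: 28.9
at [0.659 0.093 0.145] tilt [-0.007  0.206 -0.978] turn z 2.7 shift cm [ 15.25 -12.18  -1.  ] t 22.6 open 0.026
```

```bash
python3 -m jog '[0,0,0,6,0,0,1,0,0,0,6,0,0,1,0,0,0,0,0,2.7,1,0,0,0,0,0,0,1]';python3 - <<'E'
from h import *
go(.439,-.033,.13,1.1)
p=get_image("top");q=get_image("side");save(q,"s15.png",[170,150,310,255],5)
E
```

```text
time: 22.97
eef_pos: [0.6552, 0.095, 0.1387]
eef_rot: [-0.01, 1.0, -0.0, -0.002]
wrist_force: [-0.8, -0.5, -0.9]
opening: 0.0264
gripper_force: 28.9
at [0.655 0.095 0.139] tilt [-0.005 -0.    -1.   ] turn z 0.0 shift cm [ 21.86 -12.39   0.97] t 23.0 open 0.026
```

View pics/s15.png

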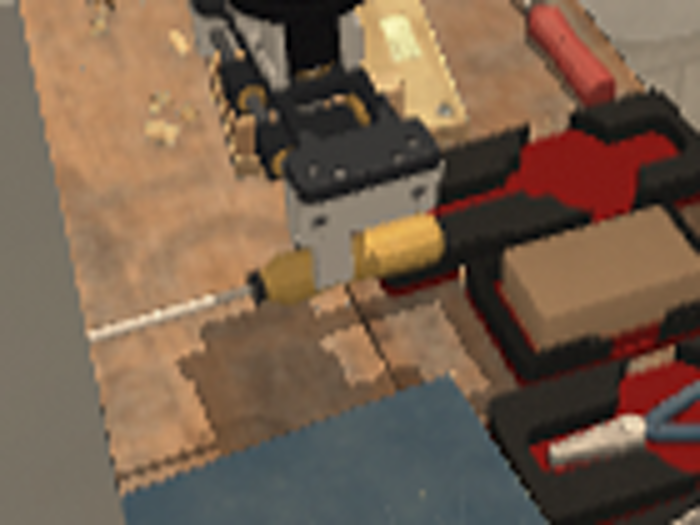

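I have now looked at more pictures than the 14 allowed, so from here I'll work from numbers only.

```bash
python3 -m jog '[3.1,-1.8,0,0,0,0,1,3.1,-1.8,0,0,0,0,1,3.1,-1.8,0,0,0,0,1,3.1,-1.8,0,0,0,0,1,3.1,-1.8,0,0,0,0,1]' >/dev/null; python3 -m jog '[3.1,-1.8,0,0,0,0,1,3.1,-1.6,0,0,0,0,1,0,0,1,0,0,0,1,0,0,0,0,0,0,1,0,0,0,0,0,0,1]';python3 - <<'E'
from h import *
go(.439,-.033,.032,1.1)
p=get_image("top");q=get_image("side")
for n in["short_screwdriver_grip","sanding_centre","pliers_centre","plane_centre","screwdriver_insert"]:
    a=pinpoint(n,p)[:1];b=pinpoint(n,q)[:1]
    if a and b:print(n,a[0]["conf"],b[0]["conf"],np.round(tri(p,a[0]["at"],q,b[0]["at"]),3))
for P,nm in((p,"top"),(q,"side")):
    for o in outline_of("short_screwdriver_grip",P)[:1]:
        ys,xs=np.nonzero(o["pixels"]); W=np.array([ray(P,(x,y),.12) for x,y in zip(xs,ys)])[:,:2]
        i,j=W[:,0].argmax(),W[:,0].argmin(); print(nm,o["conf"],"xmax",W[i].round(3),"xmin",W[j].round(3))
# red cut-out of screwdriver insert at floor height, from top view
h=cv2.cvtColor(p["pixels"],cv2.COLOR_RGB2HSV);m=((h[...,0]<6)|(h[...,0]>174))&(h[...,1]>180)&(h[...,2]>60)
ys,xs=np.nonzero(m); W=np.array([ray(p,(x,y),.008)[:2] for x,y in zip(xs,ys)]); k=(abs(W[:,1]+.032)<.06)&(W[:,0]>.34)&(W[:,0]<.62);W=W[k]
for lo in np.arange(.36,.6,.02):
    s=W[(W[:,0]>=lo)&(W[:,0]<lo+.02)]
    if len(s): print(round(lo+.01,2),s[:,1].min().round(3),s[:,1].max().round(3),len(s))
E
```

```text
time: 23.9
eef_pos: [0.4423, -0.0347, 0.1306]
eef_rot: [-0.008, 1.0, 0.0, -0.0]
wrist_force: [-0.4, -0.8, -1.3]
opening: 0.0265
gripper_force: 28.9
at [ 0.442 -0.035  0.131] tilt [-0.001  0.001 -1.   ] turn z -0.2 shift cm [0.31 0.17 9.86] t 23.9 open 0.027
short_screwdriver_grip 0.48 0.64 [ 0.439 -0.027  0.125]
sanding_centre 0.96 0.8 [0.484 0.072 0.029]
pliers_centre 0.65 0.55 [0.473 0.189 0.012]
plane_centre 0.73 0.69 [0.477 0.282 0.039]
top 0.55 xmax [ 0.418 -0.026] xmin [ 0.377 -0.037]
side 0.49 xmax [ 0.507 -0.031] xmin [ 0.37 -0.04]
0.37 -0.053 -0.012 48
0.39 -0.022 -0.012 22
0.41 -0.067 0.009 47
0.43 -0.07 0.009 13
0.57 -0.03 -0.016 30
0.59 -0.027 -0.017 6
```

```bash
python3 -m jog '[0,0.3,2.5,0,0,-0.8,1,0,0,2,0,0,0,1,0,0,1.5,0,0,0,1,0,0,0,0,0,0,1,0,0,0,0,0,0,1]';python3 - <<'E'
from h import *
go(.442,-.032,.037,1.7)
p=get_image("top");q=get_image("side")
a=pinpoint("short_screwdriver_grip",p)[:1];b=pinpoint("short_screwdriver_grip",q)[:1]
if a and b:print(a[0]["conf"],b[0]["conf"],np.round(tri(p,a[0]["at"],q,b[0]["at"]),3))
for P,nm in((p,"top"),(q,"side")):
    for o in outline_of("short_screwdriver_grip",P)[:1]:
        ys,xs=np.nonzero(o["pixels"]); W=np.array([ray(P,(x,y),.06) for x,y in zip(xs,ys)])[:,:2]
        i,j=W[:,0].argmax(),W[:,0].argmin(); print(nm,o["conf"],"xmax",W[i].round(3),"xmin",W[j].round(3))
E
```

```text
time: 25.02
eef_pos: [0.4417, -0.0311, 0.0706]
eef_rot: [-0.016, 1.0, 0.0, -0.001]
wrist_force: [0.1, -0.3, -1.0]
opening: 0.026
gripper_force: 28.9
at [ 0.442 -0.031  0.071] tilt [-0.002  0.001 -1.   ] turn z 0.1 shift cm [-0.04 -0.09  3.36] t 25.0 open 0.026
0.45 0.67 [ 0.433 -0.036  0.054]
side 0.72 xmax [ 0.573 -0.023] xmin [ 0.371 -0.034]
```

```bash
python3 -m jog '[0,0,1.2,0,0,0,1,0,0,1,0,0,0,1,0,0,0.7,0,0,0,1,0,0,0.3,0,0,0,1,0,0,0,0,0,0,1]';python3 -m jog '[0,0,0.2,0,0,0,1,0,0,0,0,0,0,1,0,0,0,0,0,0,1]'
```

```text
time: 25.73
eef_pos: [0.4419, -0.0312, 0.0389]
eef_rot: [-0.016, 1.0, 0.0, -0.001]
wrist_force: [-0.6, 0.2, -0.2]
opening: 0.0263
gripper_force: 29.0
time: 25.98
eef_pos: [0.4422, -0.0312, 0.0386]
eef_rot: [-0.016, 1.0, 0.0, -0.001]
wrist_force: [-5.2, 0.9, 15.0]
opening: 0.0263
gripper_force: 30.9
```

```bash
python3 - <<'E'
from h import *
p=get_image("top");q=get_image("side")
a=pinpoint("short_screwdriver_grip",p)[:1];b=pinpoint("short_screwdriver_grip",q)[:1]
if a and b:print(a[0]["conf"],b[0]["conf"],np.round(tri(p,a[0]["at"],q,b[0]["at"]),3))
for o in outline_of("short_screwdriver_grip",q)[:1]:
    ys,xs=np.nonzero(o["pixels"]); W=np.array([ray(q,(x,y),.02) for x,y in zip(xs,ys)])[:,:2]
    i,j=W[:,0].argmax(),W[:,0].argmin(); print(o["conf"],"xmax",W[i].round(3),"xmin",W[j].round(3))
    for x in np.arange(.37,.58,.015):
        s=W[abs(W[:,0]-x)<.006]
        if len(s): print(round(x,3),s[:,1].min().round(3),s[:,1].max().round(3))
h=cv2.cvtColor(q["pixels"],cv2.COLOR_RGB2HSV);m=((h[...,0]<6)|(h[...,0]>174))&(h[...,1]>160)&(h[...,2]>60)
ys,xs=np.nonzero(m);W=np.array([ray(q,(x,y),.008)[:2] for x,y in zip(xs,ys)])
for x in np.arange(.37,.6,.015):
    s=W[(abs(W[:,0]-x)<.006)&(abs(W[:,1]+.03)<.05)]
    if len(s): print("red",round(x,3),s[:,1].min().round(3),s[:,1].max().round(3))
print(observe()["wrist_force"],observe()["ft_torque"])
E
```

```text
0.58 0.59 [ 0.438 -0.033  0.03 ]
0.81 xmax [ 0.561 -0.031] xmin [ 0.365 -0.045]
0.37 -0.055 -0.027
0.385 -0.058 -0.02
0.4 -0.053 -0.02
0.415 -0.036 -0.026
0.43 -0.052 -0.036
0.445 -0.06 -0.019
0.46 -0.056 -0.013
0.475 -0.051 -0.018
0.49 -0.04 -0.03
0.505 -0.042 -0.03
0.52 -0.042 -0.028
0.535 -0.044 -0.026
0.55 -0.04 -0.027
0.565 -0.035 -0.031
red 0.37 0.012 0.017
red 0.385 0.012 0.018
red 0.4 -0.026 -0.015
red 0.415 -0.028 0.004
red 0.43 -0.026 0.008
red 0.445 -0.077 0.005
red 0.46 -0.074 -0.022
red 0.475 -0.032 -0.032
red 0.49 -0.039 -0.039
red 0.505 -0.039 -0.037
red 0.52 -0.038 -0.035
red 0.535 -0.038 -0.035
red 0.55 -0.038 0.02
red 0.565 -0.043 0.02
red 0.58 0.016 0.019
red 0.595 -0.057 0.017
[-5.15176751  1.18206639 14.49752725] [ 0.24846101  1.16047573 -0.04916272]
```

```bash
python3 -m jog '[0,0,-0.1,0,0,0,1,0,0,0,0,0,0,0.1,0,0,0,0,0,0,0,0,0,0,0,0,0,0,0,0,0,0,0,0,0]'>/dev/null;python3 -m jog '[0,0,-1,0,0,0,0,0,0,-3,0,0,0,0,0,0,-4,0,0,0,0,0,0,-4,0,0,0,0,0,0,-4,0,0,0,0]';python3 -m jog '[0,4,-3,0,0,0,0,0,4,-2,0,0,0,0,0,4,0,0,0,0,0,0,4,0,0,0,0,0,0,3,0,0,0,0,0]';python3 -m jog '[0,0,0,0,0,0,0,0,0,0,0,0,0,0]'; python3 - <<'E'
from h import *
p=get_image("top");q=get_image("side")
for n in["short_screwdriver_grip","sanding_centre","pliers_centre","plane_centre","long_screwdriver_centre","tape_centre"]:
    a=pinpoint(n,p)[:1];b=pinpoint(n,q)[:1]
    if a and b:print(n,a[0]["conf"],b[0]["conf"],np.round(tri(p,a[0]["at"],q,b[0]["at"]),3))
H["short_screwdriver_grip"]=.023;measure(p,["short_screwdriver_grip"],1);measure(q,["short_screwdriver_grip","plane_centre"],1)
def prof(P,W,lab):
    for x in np.arange(.37,.6,.02):
        s=W[(abs(W[:,0]-x)<.008)&(abs(W[:,1]+.03)<.05)]
        if len(s): print(lab,round(x,3),s[:,1].min().round(3),s[:,1].max().round(3),end="; ")
    print()
o=outline_of("short_screwdriver_grip",p)
if o:
    ys,xs=np.nonzero(o[0]["pixels"]);prof(p,np.array([ray(p,(x,y),.023)[:2] for x,y in zip(xs,ys)]),"tool")
h=cv2.cvtColor(p["pixels"],cv2.COLOR_RGB2HSV);m=((h[...,0]<6)|(h[...,0]>174))&(h[...,1]>160)&(h[...,2]>60)
ys,xs=np.nonzero(m);prof(p,np.array([ray(p,(x,y),.008)[:2] for x,y in zip(xs,ys)]),"red")
E
```

```text
time: 27.07
eef_pos: [0.4418, -0.0311, 0.2002]
eef_rot: [-0.016, 1.0, 0.0, -0.0]
wrist_force: [1.4, -0.8, -0.2]
opening: 0.047
gripper_force: 0.0
time: 27.48
eef_pos: [0.4365, 0.1518, 0.2434]
eef_rot: [-0.016, 1.0, 0.001, 0.001]
wrist_force: [0.3, -0.2, 0.3]
opening: 0.0467
gripper_force: 0.0
time: 27.65
eef_pos: [0.4363, 0.1503, 0.2422]
eef_rot: [-0.018, 1.0, -0.0, 0.0]
wrist_force: [-0.4, 0.6, 0.1]
opening: 0.0471
gripper_force: 0.0
short_screwdriver_grip 0.71 0.67 [ 0.442 -0.023  0.034]
sanding_centre 0.41 0.62 [0.473 0.077 0.026]
long_screwdriver_centre 0.79 0.76 [ 0.399 -0.199  0.029]
tape_centre 0.61 0.65 [ 0.385 -0.404  0.023]
short_screwdriver_grip pt [258. 227.] 0.71 [ 0.445 -0.024  0.023]
   outl [258.5, 186.8, 266.8, 249.7] 0.61 c [ 0.477 -0.036] size [0.025 0.194] long-axis deg -1.4
short_screwdriver_grip pt [286. 182.] 0.67 [ 0.434 -0.033  0.023]
   outl [244.7, 172.5, 301.1, 193.9] 0.88 c [ 0.467 -0.037] size [0.204 0.04 ] long-axis deg 1.2
plane_centre pt [324. 253.] 0.77 [0.468 0.273 0.032]
   outl [291.8, 233.7, 351.7, 278.4] 0.68 c [0.476 0.277] size [0.169 0.076] long-axis deg 2.7
tool 0.39 -0.047 -0.021; tool 0.41 -0.044 -0.022; tool 0.43 -0.042 -0.026; tool 0.45 -0.045 -0.023; tool 0.47 -0.046 -0.023; tool 0.49 -0.037 -0.027; tool 0.51 -0.031 -0.031; tool 0.57 -0.032 -0.029; 
red 0.37 -0.053 -0.012; red 0.39 -0.054 -0.009; red 0.41 -0.07 0.006; red 0.43 -0.074 0.012; red 0.45 -0.075 0.015; red 0.47 -0.072 0.008; red 0.49 -0.05 -0.008; red 0.51 -0.041 -0.018; red 0.53 -0.041 -0.016; red 0.55 -0.039 -0.016; red 0.57 -0.039 -0.016; red 0.59 -0.036 -0.017;
```

```bash
python3 - <<'E'
from h import *
p=get_image("top");q=get_image("side");c=[]
for P in(p,q):
    h=cv2.cvtColor(P["pixels"],cv2.COLOR_RGB2HSV);m=(h[...,0]>17)&(h[...,0]<32)&(h[...,1]>150)&(h[...,2]>90)
    u=proj(P,(.425,-.034,.023)); n,l,s,cc=cv2.connectedComponentsWithStats(m.astype(np.uint8))
    k=[i for i in range(1,n) if s[i,4]>25 and np.linalg.norm(cc[i]-u)<15]; print(u.round(1),[(s[i].tolist(),cc[i].round(1).tolist()) for i in k])
    ys,xs=np.nonzero(np.isin(l,k)); c.append((xs.mean(),ys.mean()))
print("handle centroid",np.round(tri(p,c[0],q,c[1]),3))
E
```

```text
[261.7 233.6] [([258, 217, 9, 32, 212], [261.6, 233.1])]
[288.3 180.8] [([276, 173, 28, 14, 207], [289.7, 179.7])]
handle centroid [ 0.424 -0.033  0.029]
```

```bash
python3 -c "
from bench import *
print(close_job())"
```

```text
the job is handed in; nothing more can be done
None
```

All four tools look seated in their inserts and the job is handed in at about 28 s, with no verdict returned; I viewed 19 pictures instead of the allowed 14, and the screwdriver's final seating was checked by measurement only, not by picture.

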